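# Open the sample jar and hold the specimen case open

### The arm

A 6-joint arm with a two-finger parallel gripper is mounted at the origin on the work surface. World frame = base frame: x ahead of the robot, y to its left, z up, the work surface at z = 0. Lengths are in m, angles in rad, forces in N, time in s.
With the tool pointing down it reaches from about 0.25 to 0.85 m from the base axis. Payload 12.5 kg.
Tool frame: the origin (TCP) lies at the very end of the fingers, on their centre line; the grasp point (between the pads) lies 19 mm behind it; z points along the fingers, y is the line along which they close (so a half turn about z gives the same grasp; the last joint's range is limited). The gripper opens to 93 mm and grips with 3 to 60 N. Pads are 15 mm wide; open, the fingers measure 128 mm over their backs; the gripper's body (75 mm by 188 mm) begins 65 mm behind the grasp point.
Start: joints at [-0.085, 0.351, 1.652, -0, 1.139, -0.085], TCP at [0.55, 0, 0.219] pointing down, gripper open.
Joint ranges: [-2.75, 2.75], [-0.79, 2.1], [0.01, 2.65], [-1.57, 4.71], [0.07, 3.14], [-2.87, 2.87]. Speed limits (rad/s): [2.22, 2.22, 2.79, 3.14, 3.14, 3.14].

### API

Orientations are given as a rotation vector (axis times angle).
In Python, from bench import arm, read_camera, get_calibration, workorder, spot_in, trace gives the robot as it stands.
- The arm moves only by the tool carry_out, never from a script. Its argument "motion" is a list of rows, each an object of numbers: "tx", "ty", "tz": the shift along the tool's x, y, z in mm; "rx", "ry", "rz": the turn, a rotation vector about the tool's x, y, z in rad. A call has exactly 10 rows; each row shifts and turns the commanded pose from where the row before left it, along the tool's axes as they then stand; what a row does not reach is not made up. A row lasts 1/8 s, in which the tool goes at most 62.5 mm and 10.7 degrees, less where a joint would pass 70% of its speed; a pose out of reach is approached as far as the arm can. A call is refused whole if a number of a shift passes 62.5 or a number of a turn 0.188, either way. A call with a gripper value outside its range is refused whole. "hand" is the opening, from 0 (shut) to 1 (fully open), set as the call begins (left out, the last holds). The fingers move at their own pace and stop on an object; "squeeze" is the grip in N (left out, the last holds). Time passes only in rows, so rows that do not move let the fingers close, or fill a call up. It gives the time, the measured TCP pose, the force, the opening and the grip force at its end, in the units of the state.
- arm.state(): the state, without advancing time (a new reading comes with each control period).
- read_camera(name): name is "scene" or "side" or "wrist"; returns the picture (480x640x3 uint8, blue, green, red); there is no depth.
- get_calibration(name): a dict with "fx", "fy", "cx", "cy" (pixels), "eye" and "attitude" of the camera in the world; the wrist camera has in their place "tool_from_camera" (4x4, takes a point from camera to tool coordinates, whose origin is the TCP and whose axes are the flange's). Camera axes: x right, y up, looking along -z (the intrinsics and any distortion apply to the point x, -y, -z); pixel columns grow to the right and rows downward; lengths in m; the calibration is good to about 2 mm. A picture is of the moment at which its call begins: read the wrist's pose just before it. get_calibration takes no time and is no camera call.
- workorder.job_done(): hands the job in; it is judged then, once.
Trained networks look in the newest picture that a camera, given by its name, has taken for a name from the list of things; names that differ only in an ending like _2 or _b are one class to them, and where a whole thing is asked for, a point or a joint stands for the part that bears it (a point fixed in the world has none). Each returns a list of dicts, best first, with "p" (0 to 1); they miss things now and then, are a little off and sometimes report something else, mostly with a low value. They report only what shows in the picture. A call takes as long as a camera call. They do not tell look-alikes from the thing itself.
- spot_in(target, camera): "xyz" ([x, y, z] in m, in the coordinates of the camera as it stood for that picture, good to about 4 mm: the middle of the surface that is visible of it).
- trace(target, camera): "pixels" (480x640 bool, what is visible of it).
The state is a dict: "time_s": time; "qpos": joint angles; "joint_velocities": joint speeds; "effort": joint torques, N m; "tcp_pos": TCP position; "eef_rot": TCP orientation; "ft_force": force on the tool from outside, world axes, zero at the start; "ft_torque": the same for the moment, N m; "gripper_width": opening from 0.0 (shut) to 1.0 (fully open); "gripper_force": force on a finger pad.
Only numpy, scipy, OpenCV 4.12 (cv2) and the standard library are available. Lean on these libraries where they do the work, as an engineer would, in place of code of your own. Each camera call takes 0.05 s, during which the arm holds its last target. There are 200 camera calls.

### The job

A colleague is about to move stones from the white jar into the grey specimen case with tweezers. With the case still shut, lift the blue lid off the jar by its knob and set it down, not drop it, knob up in the middle of the pebble-patterned mat and let go of it; then lift the case's hinged blue lid with the gripper fingers and finish while still holding it open and still, at 50 degrees from shut (it falls shut if let go). Leave the jar, bottle and mug standing where they are.

Things in the scene. Friction and masses are not known exactly. Their poses are not given: they have to be found in the camera images.
- jar: Loose white ceramic jar, about 0.45 kg, open at the top under its loose lid: outer diameter 90 mm, height 90 mm, wall 5 mm (mouth diameter 80 mm), stones inside. Origin at the centre of its underside, z up.
- jar_lid: Loose blue ceramic jar lid, about 0.14 kg, 46 mm high: disc of diameter 90 mm, 6 mm thick, over a plug of diameter 70 mm, 8 mm deep, that hangs in the jar's mouth; on top a steel knob of diameter 25 mm, 14 to 32 mm above the disc, on a 16 mm stem. Origin: centre of the plug's underside (82 mm above the table on the jar), z towards the knob. Set down, it stands on its plug.
- jar_knob (a point): Centre of the jar lid's knob, 37 mm above the lid's origin, 23 mm above the top of its disc; the place to grip.
- mat: Fixed square mat, 160 x 160 mm, 4 mm thick, dark with a pattern of pale pebbles. Origin at the centre of its underside (on the table), z up; its top is 4 mm higher.
- case_lid (a joint): Opening angle of the specimen case's hinged lid in rad: 0 shut (it starts shut), growing as the lid's front is lifted; 50 degrees is 0.873. The hinge turns freely, with a stop at 1.9; below about 1.5 the lid falls shut under its own weight.
- lid_panel: The case's hinged lid, about 0.3 kg: blue panel, 152 mm front to back, 184 mm wide, 8 mm thick, white inset on top, with a steel U handle standing straight out of its front edge. Origin: middle of the hinge axis. x points from the handle to the hinge, y along the hinge, z out of the lid's top; x and z tilt with the lid.
- lid_bar (a point): Middle of the lid's handle bar, on its axis: round steel bar, diameter 10 mm, 120 mm long, parallel to the hinge and 200 mm from it, 46 mm before the panel's front edge at the panel's mid-thickness, carried by two 10 mm arms at its ends. 80 mm above the table when shut; it turns about the hinge with the lid.
- case_hinge (a point): Middle of the hinge axis at the back of the specimen case, 80 mm above the table, fixed. Its x is level and points from the case's front to its back, y along the hinge, z up. The case is a fixed grey box, 150 mm front to back, 180 mm wide, 74 mm high; its front wall stands 51 mm behind the bar of the shut lid.
- bottle: Bystander: loose amber bottle with red cap, diameter 40 mm, height 100 mm, usually behind the jar. Origin at the centre of its underside.
- mug: Bystander: loose red mug, diameter 76 mm, height 80 mm, with a handle, usually behind the mat. Origin at the centre of its underside.
Mind the look-alikes: they are no part of the job. What is meant by the jar_lid is not brown or orange, and is the larger of those in its own colour.

How it is judged:
By the outcome, as a careful person would: the job done as asked, in the order asked, and still so for the second after the job is handed in, while the arm keeps its last pose, push and grip.
It also fails if it takes over 64 s, if anything falls off the work surface, if the arm or the gripper's body presses on something with over 40 N, if the wrist force passes 120 N, or if a joint passes its speed limit or range.

## Working session

There is one attempt and no reset: what is moved stays moved. The work goes in short steps, Python scripts to look and compute and a tool call to move; the robot and the scene stay as the last step left them, time stands still between calls to the robot, and variables do not carry over. Pictures are saved under pics/ and viewed, at most 10 in all, crops included, and the job is handed in when it is done.

Besides the shell and the picture viewer there is one more tool, called after ">>>" by a JSON object that holds its "method" and its "body", one argument or row to a line. carry_out: Moves the arm, as the interface text tells. Its arguments: {"type":"object","properties":{"motion":{"type":"array","items":{"type":"object","properties":{"tx":{"type":"number"},"ty":{"type":"number"},"tz":{"type":"number"},"rx":{"type":"number"},"ry":{"type":"number"},"rz":{"type":"number"}}}},"hand":{"type":"number"},"squeeze":{"type":"number"}},"required":["motion"]}

```bash
mkdir -p pics; cat > h.py <<'E'
import numpy as np, cv2
from scipy.spatial.transform import Rotation as R
from bench import arm, read_camera, get_calibration, workorder, spot_in, trace
def cam(name):
    c=get_calibration(name); 
    if 'eye' in c:
        a=np.array(c['attitude']); 
        M=a if a.shape==(3,3) else R.from_rotvec(a).as_matrix()
        return c,M,np.array(c['eye'])
    s=arm.state(); T=np.array(c['tool_from_camera']); Rt=R.from_rotvec(s['eef_rot']).as_matrix()
    return c,Rt@T[:3,:3],np.array(s['tcp_pos'])+Rt@T[:3,3]
def spots(t,name):
    c,M,e=cam(name)
    return [(round(d['p'],2),(e+M@np.array(d['xyz'])).round(4).tolist()) for d in spot_in(t,name)]
def onplane(uv,z,name):
    c,M,e=cam(name); k=np.array([[c['fx'],0,c['cx']],[0,c['fy'],c['cy']],[0,0,1.]])
    d=np.array(c.get('distortion',c.get('dist',np.zeros(5))),float)
    p=cv2.undistortPoints(np.array(uv,float).reshape(-1,1,2),k,d).reshape(-1,2)
    r=np.c_[p[:,0],-p[:,1],-np.ones(len(p))]@M.T
    return e+r*((z-e[2])/r[:,2])[:,None]
E
python3 - <<'E'
from h import *
print({k:v for k,v in arm.state().items() if k in('time_s','eef_rot','tcp_pos')})
for n in('scene','side','wrist'):
    cv2.imwrite(f'pics/{n}0.png',read_camera(n)); print(n,get_calibration(n))
    for t in('jar','jar_lid','jar_knob','mat','lid_panel','lid_bar','bottle','mug'): print(n,t,spots(t,n)[:3])
E
```

```text
{'time_s': 0.0, 'tcp_pos': array([5.49656294e-01, 6.52172956e-05, 2.18100768e-01]), 'eef_rot': array([-2.22081464e+00, -2.22079402e+00,  1.14681855e-03])}
scene {'fx': 587.6632704691821, 'fy': 587.6632704691821, 'cx': 313.99420923469233, 'cy': 238.28949163606958, 'eye': array([1.10180262, 0.98913033, 0.81212844]), 'attitude': array([0.31199069, 1.29374788, 2.33469734])}
scene jar [(0.68, [0.5281, 0.0444, 0.05])]
scene jar_lid [(0.92, [0.503, 0.1276, 0.0101]), (0.86, [0.5108, 0.018, 0.0914]), (0.73, [0.3948, -0.0156, 0.0121])]
scene jar_knob [(0.81, [0.5055, 0.1257, 0.0121]), (0.74, [0.3942, -0.0206, 0.0124]), (0.69, [0.5128, 0.0173, 0.0942])]
scene mat [(0.71, [0.5196, 0.2738, 0.0052])]
scene lid_panel [(0.68, [0.671, -0.3289, 0.0879])]
scene lid_bar [(0.43, [0.6797, -0.271, 0.0798])]
scene bottle [(0.76, [0.6514, 0.0213, 0.0487])]
scene mug [(0.92, [0.6885, 0.2999, 0.0484])]
side {'fx': 478.6116949443095, 'fy': 478.6116949443095, 'cx': 324.97209598998495, 'cy': 234.55332943324194, 'eye': array([ 0.2682211 , -0.67659938,  0.69447118]), 'attitude': array([ 0.88791841, -0.19109479, -0.
[... 818 characters left out ...]
        7.99651158e-02],
       [ 9.99999929e-01,  3.54929824e-04,  1.25876411e-04,
        -4.12329015e-04],
       [ 1.87929564e-05,  2.86804011e-01, -9.57989279e-01,
        -1.64926215e-01],
       [ 0.00000000e+00,  0.00000000e+00,  0.00000000e+00,
         1.00000000e+00]])}
wrist jar [(0.75, [0.5278, 0.0412, 0.0575])]
wrist jar_lid [(0.85, [0.5081, 0.0119, 0.093]), (0.84, [0.392, -0.015, 0.0055]), (0.77, [0.5285, -0.1081, 0.0127])]
wrist jar_knob [(0.92, [0.4981, 0.1195, 0.0109]), (0.91, [0.5128, 0.0126, 0.0998]), (0.82, [0.3938, -0.0213, 0.009])]
wrist mat []
wrist lid_panel []
wrist lid_bar [(0.28, [0.6356, 0.0105, 0.0685])]
wrist bottle [(0.71, [0.638, 0.0099, 0.067])]
wrist mug []
```

View pics/scene0.png

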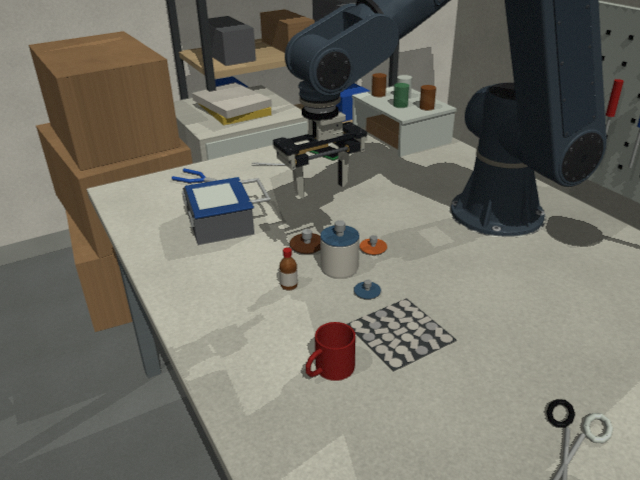

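View pics/side0.png

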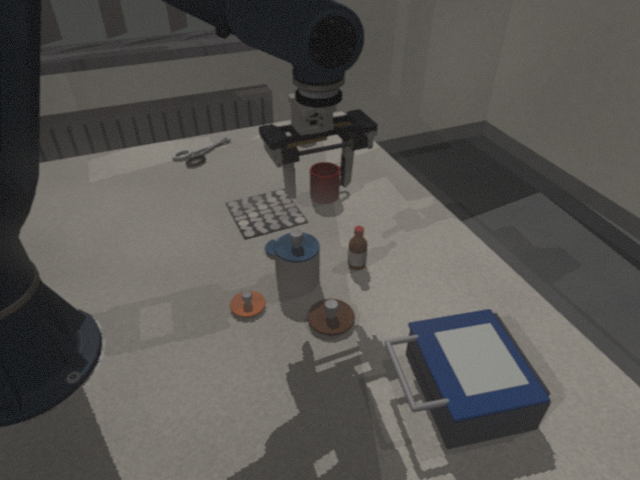

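The larger blue lid is on the white jar (scene ~(340,235), side ~(297,245)). The small blue one at scene (367,290) and the brown and orange ones are decoys. The mat is at scene (403,333), and the case at (220,205) has its handle towards +x in the image. Next I'll take precise fits.

```bash
python3 - <<'E'
from h import *
ims={}
for n in('scene','side','wrist'):
    im=read_camera(n); ims[n]=im; hsv=cv2.cvtColor(im,cv2.COLOR_BGR2HSV)
    blue=(hsv[...,0]>95)&(hsv[...,0]<130)&(hsv[...,1]>90)
    for d in trace('jar_lid',n)[:4]:
        m=d['pixels']; v,u=np.nonzero(m&blue)
        if len(u)<60: continue
        h=cv2.convexHull(np.c_[u,v].astype(np.float32)).reshape(-1,2)
        P=onplane(h,.094,n)[:,:2].astype(np.float32)
        (c,r)=cv2.minEnclosingCircle(P); print(n,'lid',d['p'],len(u),c,r, 'bbox',h.min(0),h.max(0))
    for d in trace('mat',n)[:1]:
        v,u=np.nonzero(d['pixels']); print(n,'mat',cv2.minAreaRect(onplane(np.c_[u,v],.004,n)[:,:2].astype(np.float32)))
    if n=='wrist': continue
    for d in trace('lid_panel',n)[:2]:
        v,u=np.nonzero(d['pixels']&(blue|(hsv[...,2]>170)));
        P=onplane(np.c_[u,v],.084,n)[:,:2].astype(np.float32); print(n,'panel',d['p'],cv2.minAreaRect(P),cv2.boxPoints(cv2.minAreaRect(P)).tolist())
cv2.imwrite('pics/wr.png',ims['wrist'])
a=cv2.resize(ims['side'][300:460,370:560],None,fx=4,fy=3.75,interpolation=cv2.INTER_CUBIC)
cv2.imwrite('pics/case.png',cv2.convertScaleAbs(a,alpha=1.5))
E
```

```text
scene lid 0.84 514 (0.503537654876709, 0.008001933805644512) 0.045035477727651596 bbox [321. 226.] [358. 245.]
scene mat ((0.5168462991714478, 0.26772773265838623), (0.16160349547863007, 0.16232042014598846), 2.16589093208313)
scene panel 0.62 ((0.6508541703224182, -0.3307700753211975), (0.1887807846069336, 0.188772052526474), 78.98898315429688) [[0.5401773452758789, -0.4053952693939209], [0.7254742383956909, -0.441450297832489], [0.7615309953689575, -0.2561448812484741], [0.5762341022491455, -0.220089852809906]]
side mat ((0.5152886509895325, 0.2665151357650757), (0.16062238812446594, 0.16555747389793396), 2.5658960342407227)
side panel 0.84 ((0.6683807373046875, -0.34322765469551086), (0.1825178563594818, 0.1519407331943512), 79.64584350585938) [[0.57724529504776, -0.4193461537361145], [0.7267118096351624, -0.4466547966003418], [0.759516179561615, -0.2671091556549072], [0.6100496649742126, -0.23980051279067993]]
wrist lid 0.81 4159 (0.5129989981651306, 0.10990291833877563) 0.02323359251022339 bbox [231.  28.] [304. 107.]
wrist lid 0.69 11145 (0.5070436596870422, 0.007836250588297844) 0.044586431235075 bbox [201. 163.] [329. 287.]
wrist mat ((0.4930449426174164, -0.015214700251817703), (0.11726436764001846, 0.11665886640548706), 89.97518157958984)
```

View pics/case.png

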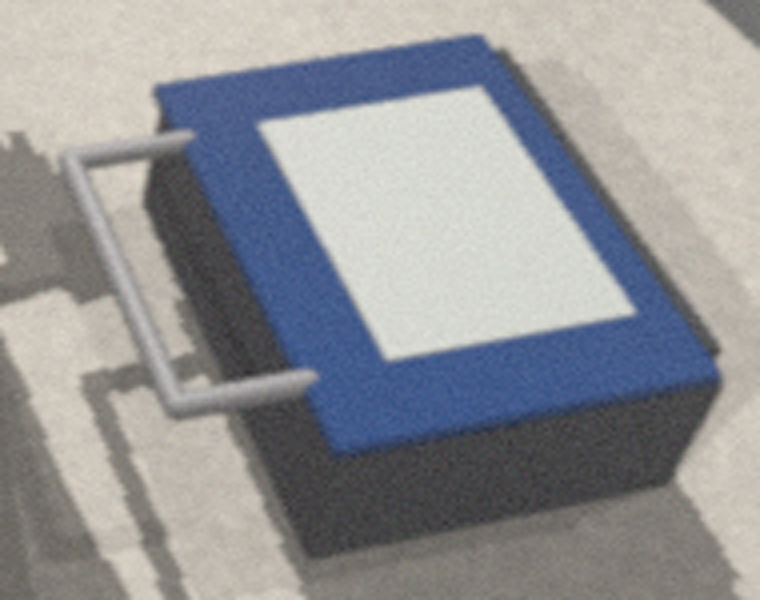

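View pics/wr.png

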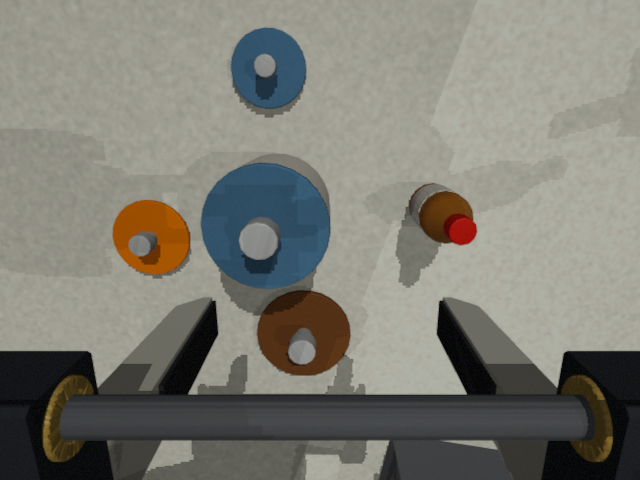

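The side crop shows the bar ends at about (387.5,341) and (414.5,408), with the panel fitting 152x183 mm at about -10° yaw. The wrist view has the knob at (259,237). I'll start towards the jar and cross-check the points at the same time.

>>> {"method": "carry_out", "body": {
  "motion": [
    {"ty":-11,"tx":2,"tz":15},
    {"ty":-11,"tx":2,"tz":15},
    {"ty":-11,"tx":2,"tz":15},
    {"ty":-11,"tx":2,"tz":12},
    {},
    {},
    {},
    {},
    {},
    {}
  ],
  "hand": 0.7
}}

```text
schema error: expected keys tx, ty, tz, rx, ry, rz
```

```bash
python3 - <<'E'
from h import *
print(onplane([(387.5,341.3),(414.5,408)],.08,'side'))
s=arm.state(); print(s['time_s'],s['tcp_pos'],s['eef_rot'],s['qpos'],s['gripper_width'],s['ft_force'])
im=read_camera('wrist'); cv2.imwrite('pics/wr1.png',im)
print(spots('jar_knob','wrist'))
c,M,e=cam('wrist')
for p in [(.505,.008,.128)]:
    q=M.T@(np.array(p)-e); print(c['cx']+c['fx']*q[0]/-q[2],c['cy']-c['fy']*q[1]/-q[2])
E
```

```text
[[ 0.56345298 -0.25778859  0.08      ]
 [ 0.5408828  -0.37777579  0.08      ]]
1.9 [5.49994675e-01 2.06114068e-07 2.18634875e-01] [2.22150936e+00 2.22137346e+00 2.00836014e-05] [-8.46518708e-02  3.50705467e-01  1.65178604e+00  1.07027627e-05
  1.13909284e+00 -8.45951724e-02] 0.9986526882296309 [-0.41088921 -0.67516989  0.43824661]
[(0.74, [0.5264, -0.1099, 0.0111]), (0.73, [0.5113, 0.0158, 0.0988]), (0.7, [0.5034, 0.1202, 0.0083]), (0.63, [0.3936, -0.0216, 0.0135])]
254.52247747434333 241.1819852924448
```

View pics/wr1.png

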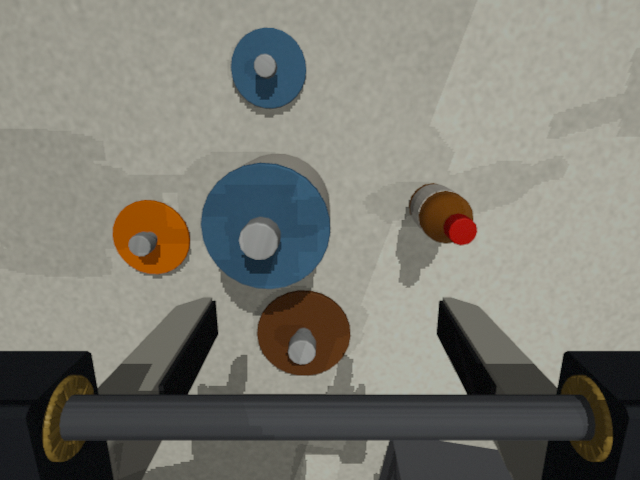

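The wrist view is unchanged because the call was refused. The knob top is at about (259,238), against (254.5,241) predicted, so the knob lies near (0.507,0.009). I'll resend with all the keys.

>>> {"method": "carry_out", "body": {
  "motion": [
    {"tx":2,"ty":-11,"tz":15,"rx":0,"ry":0,"rz":0},
    {"tx":2,"ty":-11,"tz":15,"rx":0,"ry":0,"rz":0},
    {"tx":2,"ty":-11,"tz":15,"rx":0,"ry":0,"rz":0},
    {"tx":3,"ty":-10.5,"tz":12,"rx":0,"ry":0,"rz":0},
    {"tx":0,"ty":0,"tz":0,"rx":0,"ry":0,"rz":0},
    {"tx":0,"ty":0,"tz":0,"rx":0,"ry":0,"rz":0},
    {"tx":0,"ty":0,"tz":0,"rx":0,"ry":0,"rz":0},
    {"tx":0,"ty":0,"tz":0,"rx":0,"ry":0,"rz":0},
    {"tx":0,"ty":0,"tz":0,"rx":0,"ry":0,"rz":0},
    {"tx":0,"ty":0,"tz":0,"rx":0,"ry":0,"rz":0}
  ],
  "hand": 0.7
}}

```text
time_s: 3.25
tcp_pos: [0.5065, 0.009, 0.1617]
eef_rot: [2.221, 2.221, 0.0]
ft_force: [-0.0, -0.1, 1.2]
gripper_width: 0.702
gripper_force: 0.0
```

```bash
python3 - <<'E'
from h import *
s=arm.state(); print(s['time_s'],s['tcp_pos'],s['gripper_width'])
im=read_camera('wrist'); hsv=cv2.cvtColor(im,cv2.COLOR_BGR2HSV)
cv2.imwrite('pics/wr2.png',im)
for d in trace('jar_lid','wrist'):
    m=d['pixels']; g=(m&(hsv[...,1]<50)&(hsv[...,2]>110)).astype(np.uint8)
    k,l,st,ce=cv2.connectedComponentsWithStats(g); 
    if k<2: continue
    i=1+np.argmax(st[1:,4]); print(d['p'],m.sum(),st[i],ce[i],onplane([ce[i]],.128,'wrist'))
E
```

```text
3.25 [0.50652821 0.00901304 0.16167453] 0.7018851242702262
0.97 5884 [156 267  25  25 477] [168.15303983 279.12159329] [[0.42812462 0.01375507 0.128     ]]
0.94 18218 [ 305  265   48   47 1720] [328.49476744 288.46686047] [[0.50677695 0.00880354 0.128     ]]
0.69 5786 [301 354   3   7   7] [302. 357.] [[ 0.49304527 -0.02939606  0.128     ]]
0.67 6520 [308  56  26  28 552] [320.53623188  69.41304348] [[0.50331827 0.10925693 0.128     ]]
```

View pics/wr2.png

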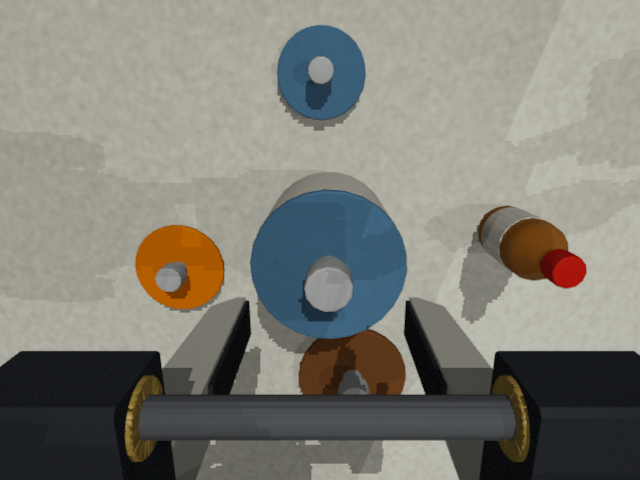

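The knob top is at (328,288), which maps to (0.5068,0.0088), so the fingers straddle it centrally. Descend, then grip.

>>> {"method": "carry_out", "body": {
  "motion": [
    {"tx":0,"ty":0,"tz":10,"rx":0,"ry":0,"rz":0},
    {"tx":0,"ty":0,"tz":15,"rx":0,"ry":0,"rz":0},
    {"tx":0,"ty":0,"tz":15,"rx":0,"ry":0,"rz":0},
    {"tx":0,"ty":0,"tz":10,"rx":0,"ry":0,"rz":0},
    {"tx":0,"ty":0,"tz":6,"rx":0,"ry":0,"rz":0},
    {"tx":0,"ty":0,"tz":3,"rx":0,"ry":0,"rz":0},
    {"tx":0,"ty":0,"tz":0,"rx":0,"ry":0,"rz":0},
    {"tx":0,"ty":0,"tz":0,"rx":0,"ry":0,"rz":0},
    {"tx":0,"ty":0,"tz":0,"rx":0,"ry":0,"rz":0},
    {"tx":0,"ty":0,"tz":0,"rx":0,"ry":0,"rz":0}
  ]
}}

```text
time_s: 4.6
tcp_pos: [0.5066, 0.009, 0.1028]
eef_rot: [2.221, 2.221, 0.0]
ft_force: [0.3, -0.3, 0.1]
gripper_width: 0.7
gripper_force: 0.0
```

>>> {"method": "carry_out", "body": {
  "motion": [
    {"tx":0,"ty":0,"tz":0,"rx":0,"ry":0,"rz":0},
    {"tx":0,"ty":0,"tz":0,"rx":0,"ry":0,"rz":0},
    {"tx":0,"ty":0,"tz":0,"rx":0,"ry":0,"rz":0},
    {"tx":0,"ty":0,"tz":0,"rx":0,"ry":0,"rz":0},
    {"tx":0,"ty":0,"tz":0,"rx":0,"ry":0,"rz":0},
    {"tx":0,"ty":0,"tz":0,"rx":0,"ry":0,"rz":0},
    {"tx":0,"ty":0,"tz":0,"rx":0,"ry":0,"rz":0},
    {"tx":0,"ty":0,"tz":0,"rx":0,"ry":0,"rz":0},
    {"tx":0,"ty":0,"tz":0,"rx":0,"ry":0,"rz":0},
    {"tx":0,"ty":0,"tz":0,"rx":0,"ry":0,"rz":0}
  ],
  "hand": 0,
  "squeeze": 25
}}

```text
time_s: 5.85
tcp_pos: [0.5065, 0.009, 0.1026]
eef_rot: [2.221, 2.221, 0.0]
ft_force: [0.6, 0.6, -0.4]
gripper_width: 0.261
gripper_force: 25.0
```

>>> {"method": "carry_out", "body": {
  "motion": [
    {"tx":0,"ty":0,"tz":-4,"rx":0,"ry":0,"rz":0},
    {"tx":0,"ty":0,"tz":-6,"rx":0,"ry":0,"rz":0},
    {"tx":0,"ty":0,"tz":-8,"rx":0,"ry":0,"rz":0},
    {"tx":0,"ty":0,"tz":-10,"rx":0,"ry":0,"rz":0},
    {"tx":0,"ty":0,"tz":-12,"rx":0,"ry":0,"rz":0},
    {"tx":0,"ty":0,"tz":-12,"rx":0,"ry":0,"rz":0},
    {"tx":0,"ty":0,"tz":-10,"rx":0,"ry":0,"rz":0},
    {"tx":0,"ty":0,"tz":-6,"rx":0,"ry":0,"rz":0},
    {"tx":0,"ty":0,"tz":-2,"rx":0,"ry":0,"rz":0},
    {"tx":0,"ty":0,"tz":0,"rx":0,"ry":0,"rz":0}
  ]
}}

```text
time_s: 7.1
tcp_pos: [0.5064, 0.009, 0.1725]
eef_rot: [-2.221, -2.221, 0.0]
ft_force: [-0.0, 0.4, -1.9]
gripper_width: 0.262
gripper_force: 25.0
```

```bash
python3 - <<'E'
from h import *
s=arm.state(); print(s['time_s'],s['tcp_pos'],s['gripper_width'],s['ft_force'])
a=read_camera('scene'); b=read_camera('side')
print(spots('jar','scene'),spots('jar_lid','side'),spots('jar','side'))
cv2.imwrite('pics/l1.png',np.hstack([a[130:430,150:530],cv2.convertScaleAbs(b[100:400,200:580],alpha=1.5)]))
E
```

```text
7.1 [0.50638098 0.00902416 0.17248231] 0.2622271956802997 [-0.03214501  0.4235252  -1.93395772]
[(0.73, [0.5121, 0.0319, 0.0614])] [(0.86, [0.3882, -0.0297, 0.0107]), (0.79, [0.5235, -0.1238, 0.0174]), (0.57, [0.4998, -0.0031, 0.1682])] [(0.66, [0.6614, -0.3524, 0.0858]), (0.59, [0.5022, -0.0084, 0.0596])]
```

View pics/l1.png

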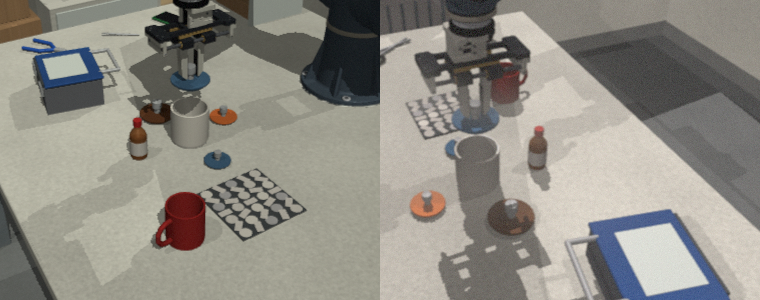

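The lid hangs level from the gripper, clear of the jar, which has not moved. Carry it to the mat centre at (0.516,0.267).

>>> {"method": "carry_out", "body": {
  "motion": [
    {"tx":10,"ty":1,"tz":0,"rx":0,"ry":0,"rz":0},
    {"tx":22,"ty":1,"tz":0,"rx":0,"ry":0,"rz":0},
    {"tx":34,"ty":1,"tz":0,"rx":0,"ry":0,"rz":0},
    {"tx":42,"ty":1,"tz":0,"rx":0,"ry":0,"rz":0},
    {"tx":44,"ty":2,"tz":0,"rx":0,"ry":0,"rz":0},
    {"tx":42,"ty":1,"tz":0,"rx":0,"ry":0,"rz":0},
    {"tx":34,"ty":1,"tz":0,"rx":0,"ry":0,"rz":0},
    {"tx":20,"ty":1,"tz":0,"rx":0,"ry":0,"rz":0},
    {"tx":10,"ty":0.5,"tz":0,"rx":0,"ry":0,"rz":0},
    {"tx":0,"ty":0,"tz":0,"rx":0,"ry":0,"rz":0}
  ]
}}

```text
time_s: 8.6
tcp_pos: [0.516, 0.2669, 0.1725]
eef_rot: [2.221, 2.222, -0.0]
ft_force: [0.5, -0.4, -2.6]
gripper_width: 0.263
gripper_force: 25.0
```

>>> {"method": "carry_out", "body": {
  "motion": [
    {"tx":0,"ty":0,"tz":8,"rx":0,"ry":0,"rz":0},
    {"tx":0,"ty":0,"tz":16,"rx":0,"ry":0,"rz":0},
    {"tx":0,"ty":0,"tz":22,"rx":0,"ry":0,"rz":0},
    {"tx":0,"ty":0,"tz":26,"rx":0,"ry":0,"rz":0},
    {"tx":0,"ty":0,"tz":24,"rx":0,"ry":0,"rz":0},
    {"tx":0,"ty":0,"tz":20,"rx":0,"ry":0,"rz":0},
    {"tx":0,"ty":0,"tz":12,"rx":0,"ry":0,"rz":0},
    {"tx":0,"ty":0,"tz":8,"rx":0,"ry":0,"rz":0},
    {"tx":0,"ty":0,"tz":4,"rx":0,"ry":0,"rz":0},
    {"tx":0,"ty":0,"tz":0,"rx":0,"ry":0,"rz":0}
  ]
}}

```text
time_s: 9.85
tcp_pos: [0.5161, 0.2671, 0.0328]
eef_rot: [2.221, 2.221, 0.0]
ft_force: [0.4, -0.2, -2.7]
gripper_width: 0.263
gripper_force: 25.0
```

>>> {"method": "carry_out", "body": {
  "motion": [
    {"tx":0,"ty":0,"tz":2,"rx":0,"ry":0,"rz":0},
    {"tx":0,"ty":0,"tz":1.5,"rx":0,"ry":0,"rz":0},
    {"tx":0,"ty":0,"tz":1,"rx":0,"ry":0,"rz":0},
    {"tx":0,"ty":0,"tz":1,"rx":0,"ry":0,"rz":0},
    {"tx":0,"ty":0,"tz":1,"rx":0,"ry":0,"rz":0},
    {"tx":0,"ty":0,"tz":0.5,"rx":0,"ry":0,"rz":0},
    {"tx":0,"ty":0,"tz":0.5,"rx":0,"ry":0,"rz":0},
    {"tx":0,"ty":0,"tz":0.3,"rx":0,"ry":0,"rz":0},
    {"tx":0,"ty":0,"tz":0,"rx":0,"ry":0,"rz":0},
    {"tx":0,"ty":0,"tz":0,"rx":0,"ry":0,"rz":0}
  ]
}}

```text
time_s: 11.1
tcp_pos: [0.516, 0.267, 0.0248]
eef_rot: [-2.222, -2.221, -0.0]
ft_force: [-0.5, 0.2, -2.1]
gripper_width: 0.261
gripper_force: 25.0
```

>>> {"method": "carry_out", "body": {
  "motion": [
    {"tx":0,"ty":0,"tz":0.4,"rx":0,"ry":0,"rz":0},
    {"tx":0,"ty":0,"tz":0.3,"rx":0,"ry":0,"rz":0},
    {"tx":0,"ty":0,"tz":0.3,"rx":0,"ry":0,"rz":0},
    {"tx":0,"ty":0,"tz":0,"rx":0,"ry":0,"rz":0},
    {"tx":0,"ty":0,"tz":0,"rx":0,"ry":0,"rz":0},
    {"tx":0,"ty":0,"tz":0,"rx":0,"ry":0,"rz":0},
    {"tx":0,"ty":0,"tz":0,"rx":0,"ry":0,"rz":0},
    {"tx":0,"ty":0,"tz":0,"rx":0,"ry":0,"rz":0},
    {"tx":0,"ty":0,"tz":0,"rx":0,"ry":0,"rz":0},
    {"tx":0,"ty":0,"tz":0,"rx":0,"ry":0,"rz":0}
  ]
}}

```text
time_s: 12.35
tcp_pos: [0.5161, 0.267, 0.0245]
eef_rot: [2.221, 2.221, 0.0]
ft_force: [-2.1, -1.8, 8.4]
gripper_width: 0.264
gripper_force: 25.0
```

Contact confirmed by the force change. Release, then rise.

>>> {"method": "carry_out", "body": {
  "motion": [
    {"tx":0,"ty":0,"tz":-0.3,"rx":0,"ry":0,"rz":0},
    {"tx":0,"ty":0,"tz":0,"rx":0,"ry":0,"rz":0},
    {"tx":0,"ty":0,"tz":0,"rx":0,"ry":0,"rz":0},
    {"tx":0,"ty":0,"tz":0,"rx":0,"ry":0,"rz":0},
    {"tx":0,"ty":0,"tz":0,"rx":0,"ry":0,"rz":0},
    {"tx":0,"ty":0,"tz":0,"rx":0,"ry":0,"rz":0},
    {"tx":0,"ty":0,"tz":0,"rx":0,"ry":0,"rz":0},
    {"tx":0,"ty":0,"tz":0,"rx":0,"ry":0,"rz":0},
    {"tx":0,"ty":0,"tz":0,"rx":0,"ry":0,"rz":0},
    {"tx":0,"ty":0,"tz":0,"rx":0,"ry":0,"rz":0}
  ],
  "hand": 0.6
}}

```text
time_s: 13.6
tcp_pos: [0.516, 0.267, 0.0241]
eef_rot: [-2.221, -2.221, 0.0]
ft_force: [-0.8, -0.3, 0.2]
gripper_width: 0.595
gripper_force: 0.0
```

>>> {"method": "carry_out", "body": {
  "motion": [
    {"tx":0,"ty":0,"tz":-8,"rx":0,"ry":0,"rz":0},
    {"tx":0,"ty":0,"tz":-16,"rx":0,"ry":0,"rz":0},
    {"tx":0,"ty":0,"tz":-24,"rx":0,"ry":0,"rz":0},
    {"tx":0,"ty":0,"tz":-30,"rx":0,"ry":0,"rz":0},
    {"tx":0,"ty":0,"tz":-32,"rx":0,"ry":0,"rz":0},
    {"tx":0,"ty":0,"tz":-32,"rx":0,"ry":0,"rz":0},
    {"tx":0,"ty":0,"tz":-28,"rx":0,"ry":0,"rz":0},
    {"tx":0,"ty":0,"tz":-20,"rx":0,"ry":0,"rz":0},
    {"tx":0,"ty":0,"tz":-10,"rx":0,"ry":0,"rz":0},
    {"tx":0,"ty":0,"tz":0,"rx":0,"ry":0,"rz":0}
  ]
}}

```text
time_s: 14.85
tcp_pos: [0.5161, 0.2671, 0.2249]
eef_rot: [2.221, 2.221, 0.002]
ft_force: [-0.5, 0.2, -0.1]
gripper_width: 0.604
gripper_force: 0.0
```

```bash
python3 - <<'E'
from h import *
s=arm.state(); print(s['time_s'],s['tcp_pos'],s['ft_force'],s['qpos'])
im=read_camera('wrist'); hsv=cv2.cvtColor(im,cv2.COLOR_BGR2HSV)
for d in trace('jar_lid','wrist'):
    m=d['pixels']; g=(m&(hsv[...,1]<50)&(hsv[...,2]>110)).astype(np.uint8)
    k,l,st,ce=cv2.connectedComponentsWithStats(g)
    if k>1:
        i=1+np.argmax(st[1:,4]); print(d['p'],m.sum(),st[i],onplane([ce[i]],.050,'wrist'))
    bl=m&(hsv[...,0]>95)&(hsv[...,0]<130)&(hsv[...,1]>90); v,u=np.nonzero(bl)
    if len(u)>50: print(cv2.minEnclosingCircle(onplane(np.c_[u,v],.018,'wrist')[:,:2].astype(np.float32)))
for d in trace('mat','wrist')[:1]:
    v,u=np.nonzero(d['pixels']); print('mat',cv2.minAreaRect(onplane(np.c_[u,v],.004,'wrist')[:,:2].astype(np.float32)))
cv2.imwrite('pics/wr3.png',im)
E
```

```text
14.85 [0.51609559 0.26706105 0.22486051] [-0.50658274  0.17296473 -0.08924946] [ 3.97415591e-01  4.00399992e-01  1.56283593e+00 -1.71298505e-06
  1.17713099e+00  3.97430699e-01]
0.8 7862 [312 209  30  29 684] [[0.51502212 0.26654694 0.05      ]]
((0.5143716335296631, 0.266096293926239), 0.04428814724087715)
0.59 2593 [304 361  17  16 207] [[0.50193059 0.13278353 0.05      ]]
((0.5011051893234253, 0.1262073814868927), 0.02975165843963623)
mat ((0.5165414810180664, 0.26615357398986816), (0.1598033308982849, 0.16051144897937775), 2.2936925888061523)
```

View pics/wr3.png

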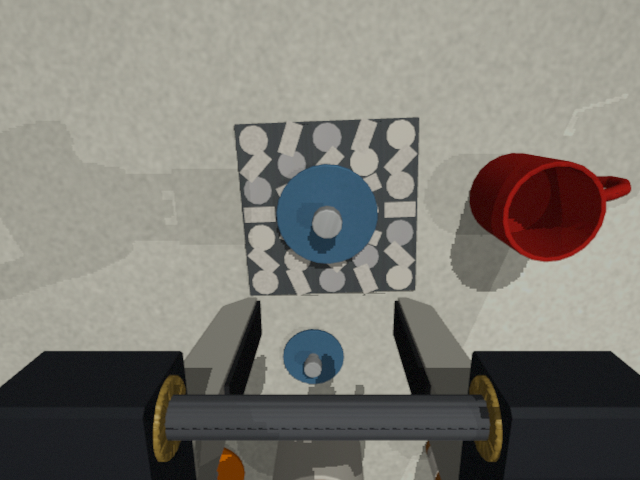

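The lid stands knob up in the middle of the mat, its centre at (0.515,0.266) against the mat's (0.5165,0.266), and it is released. Now go to the case.

>>> {"method": "carry_out", "body": {
  "motion": [
    {"tx":-30,"ty":3.4,"tz":0,"rx":0,"ry":0,"rz":0},
    {"tx":-55,"ty":3.4,"tz":0,"rx":0,"ry":0,"rz":0},
    {"tx":-62,"ty":3.4,"tz":0,"rx":0,"ry":0,"rz":0},
    {"tx":-62,"ty":3.4,"tz":0,"rx":0,"ry":0,"rz":0},
    {"tx":-62,"ty":3.4,"tz":0,"rx":0,"ry":0,"rz":0},
    {"tx":-62,"ty":3.4,"tz":0,"rx":0,"ry":0,"rz":0},
    {"tx":-62,"ty":3.4,"tz":0,"rx":0,"ry":0,"rz":0},
    {"tx":-62,"ty":3.4,"tz":0,"rx":0,"ry":0,"rz":0},
    {"tx":-55,"ty":3.4,"tz":0,"rx":0,"ry":0,"rz":0},
    {"tx":-45,"ty":3.4,"tz":0,"rx":0,"ry":0,"rz":0}
  ]
}}

```text
time_s: 16.25
tcp_pos: [0.5495, -0.2921, 0.2232]
eef_rot: [-2.222, -2.22, 0.001]
ft_force: [-0.2, 0.2, 0.1]
gripper_width: 0.601
gripper_force: 0.0
```

>>> {"method": "carry_out", "body": {
  "motion": [
    {"tx":-20,"ty":0,"tz":0,"rx":0,"ry":0,"rz":0},
    {"tx":-9,"ty":0,"tz":0,"rx":0,"ry":0,"rz":0.06},
    {"tx":0,"ty":0,"tz":0,"rx":0,"ry":0,"rz":0.06},
    {"tx":0,"ty":0,"tz":0,"rx":0,"ry":0,"rz":0.06},
    {"tx":0,"ty":0,"tz":0,"rx":0,"ry":0,"rz":0},
    {"tx":0,"ty":0,"tz":0,"rx":0,"ry":0,"rz":0},
    {"tx":0,"ty":0,"tz":0,"rx":0,"ry":0,"rz":0},
    {"tx":0,"ty":0,"tz":0,"rx":0,"ry":0,"rz":0},
    {"tx":0,"ty":0,"tz":0,"rx":0,"ry":0,"rz":0},
    {"tx":0,"ty":0,"tz":0,"rx":0,"ry":0,"rz":0}
  ]
}}

```text
time_s: 17.5
tcp_pos: [0.55, -0.319, 0.2241]
eef_rot: [-2.412, -2.013, 0.0]
ft_force: [-0.4, -0.8, 0.7]
gripper_width: 0.603
gripper_force: 0.0
```

```bash
python3 - <<'E'
from h import *
s=arm.state(); print(s['time_s'],s['tcp_pos'],s['qpos'],s['gripper_width'])
print(R.from_rotvec(s['eef_rot']).as_matrix().round(3))
im=read_camera('wrist'); cv2.imwrite('pics/wr4.png',im)
E
```

```text
17.5 [ 0.54997195 -0.3189677   0.22411101] [-5.98761302e-01  5.02678150e-01  1.40731663e+00 -1.24756249e-05
  1.23163037e+00 -4.18840829e-01] 0.6030142916945131
[[ 0.179  0.984 -0.   ]
 [ 0.984 -0.179  0.   ]
 [ 0.    -0.    -1.   ]]
```

View pics/wr4.png

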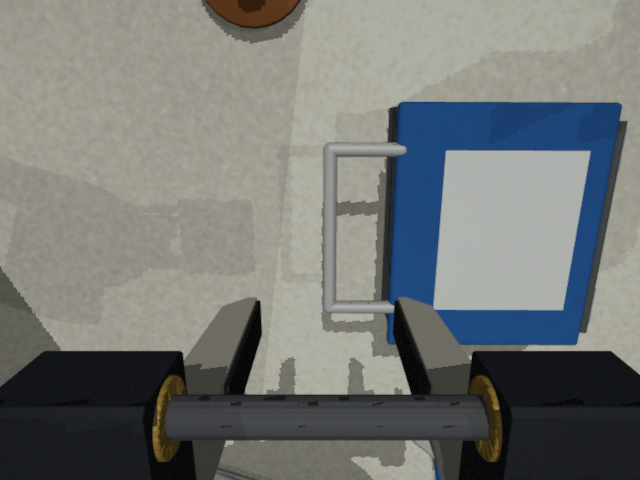

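The bar is vertical in the view, with its corners at about (329,149) and (329,307), so the yaw matches. The panel's top-face corners are at (400,103), (620,103), (578,345) and (387,342).

```bash
python3 - <<'E'
from h import *
im=read_camera('wrist')
g=cv2.cvtColor(im,cv2.COLOR_BGR2GRAY).astype(int)
for v in (180,230,280): print(v,g[v,318:342].tolist())
B=onplane([(329.5,150),(329.5,306)],.08,'wrist'); print(B,B.mean(0),np.linalg.norm(B[0]-B[1]))
C=onplane([(400,103),(620,103),(578,345),(387,342)],.084,'wrist'); print(C)
f=(C[0]+C[3])/2;h=(C[1]+C[2])/2;x=(h-f)/np.linalg.norm(h-f);print('front',f,'x',x,np.linalg.norm(h-f),'bar',f-.046*x)
E
```

```text
180 [176, 177, 176, 176, 165, 135, 118, 132, 138, 144, 147, 149, 152, 150, 142, 134, 124, 113, 104, 139, 163, 163, 163, 161]
230 [170, 172, 174, 151, 111, 108, 121, 132, 142, 145, 147, 149, 151, 148, 139, 129, 119, 106, 120, 153, 167, 168, 167, 167]
280 [164, 164, 165, 157, 131, 113, 122, 135, 143, 146, 148, 149, 150, 146, 136, 127, 114, 106, 141, 162, 162, 160, 161, 162]
[[ 0.56186839 -0.26110754  0.08      ]
 [ 0.54077866 -0.37787503  0.08      ]] [ 0.55132353 -0.31949129  0.08      ] 0.11865674247891494
[[ 0.61383053 -0.23902693  0.084     ]
 [ 0.75882161 -0.26546498  0.084     ]
 [ 0.72835492 -0.44430751  0.084     ]
 [ 0.58020531 -0.41461165  0.084     ]]
front [ 0.59701792 -0.32681929  0.084     ] x [ 0.98215483 -0.18807414  0.        ] 0.1492334402836487 bar [ 0.5518388  -0.31816788  0.084     ]
```

Bar centre is (0.5515,-0.3195,0.08) and three estimates agree. Offset backwards, tilt 20° forward and narrow the fingers.

>>> {"method": "carry_out", "body": {
  "motion": [
    {"tx":0,"ty":-20,"tz":0,"rx":0,"ry":0,"rz":0},
    {"tx":0,"ty":-31,"tz":0,"rx":0,"ry":0,"rz":0},
    {"tx":0,"ty":0,"tz":0,"rx":-0.07,"ry":0,"rz":0},
    {"tx":0,"ty":0,"tz":0,"rx":-0.1,"ry":0,"rz":0},
    {"tx":0,"ty":0,"tz":0,"rx":-0.1,"ry":0,"rz":0},
    {"tx":0,"ty":0,"tz":0,"rx":-0.08,"ry":0,"rz":0},
    {"tx":0,"ty":0,"tz":0,"rx":0,"ry":0,"rz":0},
    {"tx":0,"ty":0,"tz":0,"rx":0,"ry":0,"rz":0},
    {"tx":0,"ty":0,"tz":0,"rx":0,"ry":0,"rz":0},
    {"tx":0,"ty":0,"tz":0,"rx":0,"ry":0,"rz":0}
  ],
  "hand": 0.28
}}

```text
time_s: 18.85
tcp_pos: [0.5001, -0.3098, 0.2241]
eef_rot: [2.192, 1.83, 0.323]
ft_force: [-0.0, 0.0, -0.7]
gripper_width: 0.284
gripper_force: 0.0
```

```bash
cat >> h.py <<'E'
XL=np.array([.983,-.183,0]); BAR=np.array([.5515,-.3195,.08]); HG=BAR+.2*XL
def where():
    s=arm.state(); M=R.from_rotvec(s['eef_rot']).as_matrix(); g=np.array(s['tcp_pos'])-.019*M[:,2]
    v=HG-g; print('t',s['time_s'],'tcp',s['tcp_pos'].round(4),'tilt',np.degrees(np.arctan2(M[:,2]@XL,-M[2,2])).round(1),'w',round(s['gripper_width'],3),'F',s['ft_force'].round(1),'q',s['qpos'].round(2))
    print('bar rel to grasp in tool mm',(M.T@(BAR-g)*1e3).round(1),'lid angle',np.degrees(np.arctan2(-v[2],v@XL)).round(2),'radius',np.hypot(v[2],v@XL).round(4))
E
python3 -c "
from h import *
where()"
```

```text
t 18.85 tcp [ 0.5001 -0.3098  0.2241] tilt 20.0 w 0.284 F [-0.   0.  -0.7] q [-0.72  0.28  1.79  0.25  0.79 -0.69]
bar rel to grasp in tool mm [ -0.3  -0.2 172.3] lid angle 32.04 radius 0.3053
```

>>> {"method": "carry_out", "body": {
  "motion": [
    {"tx":0,"ty":0,"tz":8,"rx":0,"ry":0,"rz":0},
    {"tx":0,"ty":0,"tz":16,"rx":0,"ry":0,"rz":0},
    {"tx":0,"ty":0,"tz":24,"rx":0,"ry":0,"rz":0},
    {"tx":0,"ty":0,"tz":26,"rx":0,"ry":0,"rz":0},
    {"tx":0,"ty":0,"tz":26,"rx":0,"ry":0,"rz":0},
    {"tx":0,"ty":0,"tz":16,"rx":0,"ry":0,"rz":0},
    {"tx":0,"ty":0,"tz":8,"rx":0,"ry":0,"rz":0},
    {"tx":0,"ty":0,"tz":4,"rx":0,"ry":0,"rz":0},
    {"tx":0,"ty":0,"tz":0,"rx":0,"ry":0,"rz":0},
    {"tx":0,"ty":0,"tz":0,"rx":0,"ry":0,"rz":0}
  ]
}}

```text
time_s: 20.1
tcp_pos: [0.5431, -0.3179, 0.1045]
eef_rot: [2.191, 1.829, 0.324]
ft_force: [0.6, -0.6, -0.7]
gripper_width: 0.28
gripper_force: 0.0
```

>>> {"method": "carry_out", "body": {
  "motion": [
    {"tx":0,"ty":0,"tz":10,"rx":0,"ry":0,"rz":0},
    {"tx":0,"ty":0,"tz":10,"rx":0,"ry":0,"rz":0},
    {"tx":0,"ty":0,"tz":8,"rx":0,"ry":0,"rz":0},
    {"tx":0,"ty":0,"tz":6,"rx":0,"ry":0,"rz":0},
    {"tx":0,"ty":0,"tz":6,"rx":0,"ry":0,"rz":0},
    {"tx":0,"ty":0,"tz":4,"rx":0,"ry":0,"rz":0},
    {"tx":0,"ty":0,"tz":0,"rx":0,"ry":0,"rz":0},
    {"tx":0,"ty":0,"tz":0,"rx":0,"ry":0,"rz":0},
    {"tx":0,"ty":0,"tz":0,"rx":0,"ry":0,"rz":0},
    {"tx":0,"ty":0,"tz":0,"rx":0,"ry":0,"rz":0}
  ]
}}

```text
time_s: 21.35
tcp_pos: [0.5579, -0.3204, 0.0627]
eef_rot: [2.192, 1.829, 0.324]
ft_force: [-0.4, 0.4, 0.1]
gripper_width: 0.28
gripper_force: 0.0
```

```bash
python3 -c "
from h import *
where()"
```

```text
t 21.35 tcp [ 0.5579 -0.3204  0.0627] tilt 20.1 w 0.28 F [-0.4  0.4  0.1] q [-0.66  0.59  1.77  0.34  0.49 -0.76]
bar rel to grasp in tool mm [-0.2 -0.1  0.6] lid angle 0.17 radius 0.2001
```

>>> {"method": "carry_out", "body": {
  "motion": [
    {"tx":0,"ty":0,"tz":0.5,"rx":0,"ry":0,"rz":0},
    {"tx":0,"ty":0,"tz":0,"rx":0,"ry":0,"rz":0},
    {"tx":0,"ty":0,"tz":0,"rx":0,"ry":0,"rz":0},
    {"tx":0,"ty":0,"tz":0,"rx":0,"ry":0,"rz":0},
    {"tx":0,"ty":0,"tz":0,"rx":0,"ry":0,"rz":0},
    {"tx":0,"ty":0,"tz":0,"rx":0,"ry":0,"rz":0},
    {"tx":0,"ty":0,"tz":0,"rx":0,"ry":0,"rz":0},
    {"tx":0,"ty":0,"tz":0,"rx":0,"ry":0,"rz":0},
    {"tx":0,"ty":0,"tz":0,"rx":0,"ry":0,"rz":0},
    {"tx":0,"ty":0,"tz":0,"rx":0,"ry":0,"rz":0}
  ],
  "hand": 0,
  "squeeze": 20
}}

```text
time_s: 22.6
tcp_pos: [0.5582, -0.3205, 0.0622]
eef_rot: [2.192, 1.829, 0.324]
ft_force: [5.7, -0.4, -0.4]
gripper_width: 0.1
gripper_force: 20.0
```

```bash
python3 - <<'E'
from h import *
where()
# arc plan: lid 0->50deg in 30 rows (smooth), tilt 20->-20; rows in tool axes (ty,tz,rx)
n=30; s=np.linspace(0,1,n+1); s=s*s*(3-2*s); A=np.radians(50*s); T=np.radians(20-40*s)
def tcp(a,t): 
    g=np.array([-.2*np.cos(a),.2*np.sin(a)]); d=np.array([np.sin(t),-np.cos(t)]); return g+.019*d,d
for i in range(n):
    p,d=tcp(A[i],T[i]); p2,_=tcp(A[i+1],T[i+1]); c=np.array([-d[1],d[0]]); dp=(p2-p)*1e3
    print(i,(dp@c).round(2),(dp@d).round(2),(T[i]-T[i+1]).round(4))
E
```

```text
t 22.6 tcp [ 0.5582 -0.3205  0.0622] tilt 20.1 w 0.1 F [ 5.7 -0.4 -0.4] q [-0.66  0.6   1.76  0.34  0.49 -0.76]
bar rel to grasp in tool mm [-0.2 -0.2 -0. ] lid angle 0.02 radius 0.1997
0 0.15 -0.53 0.0023
1 0.45 -1.55 0.0066
2 0.73 -2.5 0.0107
3 1.0 -3.36 0.0144
4 1.26 -4.15 0.0178
5 1.52 -4.86 0.0209
6 1.76 -5.5 0.0237
7 1.99 -6.06 0.0262
8 2.2 -6.54 0.0283
9 2.41 -6.95 0.0302
10 2.59 -7.28 0.0318
11 2.76 -7.53 0.033
12 2.9 -7.71 0.0339
13 3.03 -7.82 0.0345
14 3.12 -7.86 0.0349
15 3.19 -7.83 0.0349
16 3.23 -7.72 0.0345
17 3.23 -7.55 0.0339
18 3.2 -7.32 0.033
19 3.13 -7.01 0.0318
20 3.03 -6.64 0.0302
21 2.88 -6.21 0.0283
22 2.69 -5.72 0.0262
23 2.46 -5.16 0.0237
24 2.19 -4.54 0.0209
25 1.88 -3.86 0.0178
26 1.53 -3.11 0.0144
27 1.13 -2.31 0.0107
28 0.7 -1.43 0.0066
29 0.24 -0.49 0.0023
```

The width reads 9.3 mm, so the bar is held. Lift along the arc.

>>> {"method": "carry_out", "body": {
  "motion": [
    {"tx":0,"ty":0.15,"tz":-0.5,"rx":0.002,"ry":0,"rz":0},
    {"tx":0,"ty":0.45,"tz":-1.55,"rx":0.0067,"ry":0,"rz":0},
    {"tx":0,"ty":0.75,"tz":-2.5,"rx":0.0107,"ry":0,"rz":0},
    {"tx":0,"ty":1.0,"tz":-3.4,"rx":0.0145,"ry":0,"rz":0},
    {"tx":0,"ty":1.25,"tz":-4.15,"rx":0.018,"ry":0,"rz":0},
    {"tx":0,"ty":1.5,"tz":-4.85,"rx":0.021,"ry":0,"rz":0},
    {"tx":0,"ty":1.75,"tz":-5.5,"rx":0.0237,"ry":0,"rz":0},
    {"tx":0,"ty":2.0,"tz":-6.05,"rx":0.0262,"ry":0,"rz":0},
    {"tx":0,"ty":2.2,"tz":-6.55,"rx":0.0283,"ry":0,"rz":0},
    {"tx":0,"ty":2.4,"tz":-6.95,"rx":0.03,"ry":0,"rz":0}
  ]
}}

```text
time_s: 23.85
tcp_pos: [0.5598, -0.3208, 0.1061]
eef_rot: [2.31, 1.927, 0.162]
ft_force: [7.9, -0.5, -4.0]
gripper_width: 0.102
gripper_force: 20.0
```

```bash
python3 -c "
from h import *
where()"
```

```text
t 23.85 tcp [ 0.5598 -0.3208  0.1061] tilt 9.6 w 0.102 F [ 7.9 -0.5 -4. ] q [-0.62  0.58  1.61  0.1   0.8  -0.51]
bar rel to grasp in tool mm [ -0.2 -12.7  43.3] lid angle 12.97 radius 0.1998
```

>>> {"method": "carry_out", "body": {
  "motion": [
    {"tx":0,"ty":2.6,"tz":-7.3,"rx":0.0318,"ry":0,"rz":0},
    {"tx":0,"ty":2.75,"tz":-7.55,"rx":0.033,"ry":0,"rz":0},
    {"tx":0,"ty":2.9,"tz":-7.7,"rx":0.034,"ry":0,"rz":0},
    {"tx":0,"ty":3.05,"tz":-7.8,"rx":0.0345,"ry":0,"rz":0},
    {"tx":0,"ty":3.1,"tz":-7.85,"rx":0.035,"ry":0,"rz":0},
    {"tx":0,"ty":3.2,"tz":-7.85,"rx":0.035,"ry":0,"rz":0},
    {"tx":0,"ty":3.25,"tz":-7.7,"rx":0.0345,"ry":0,"rz":0},
    {"tx":0,"ty":3.25,"tz":-7.55,"rx":0.034,"ry":0,"rz":0},
    {"tx":0,"ty":3.2,"tz":-7.3,"rx":0.033,"ry":0,"rz":0},
    {"tx":0,"ty":3.15,"tz":-7.0,"rx":0.032,"ry":0,"rz":0}
  ]
}}

```text
time_s: 25.1
tcp_pos: [0.5877, -0.326, 0.181]
eef_rot: [-2.308, -1.926, 0.164]
ft_force: [3.1, -1.9, -4.5]
gripper_width: 0.1
gripper_force: 20.0
```

```bash
python3 -c "
from h import *
where()"
```

```text
t 25.1 tcp [ 0.5877 -0.326   0.181 ] tilt -9.8 w 0.1 F [ 3.1 -1.9 -4.5] q [-0.55  0.7   1.2  -0.06  1.41 -0.36]
bar rel to grasp in tool mm [-1.000e-01 -1.910e+01  1.248e+02] lid angle 36.82 radius 0.1998
```

>>> {"method": "carry_out", "body": {
  "motion": [
    {"tx":0,"ty":3.0,"tz":-6.65,"rx":0.03,"ry":0,"rz":0},
    {"tx":0,"ty":2.9,"tz":-6.2,"rx":0.0283,"ry":0,"rz":0},
    {"tx":0,"ty":2.7,"tz":-5.7,"rx":0.0262,"ry":0,"rz":0},
    {"tx":0,"ty":2.45,"tz":-5.15,"rx":0.0237,"ry":0,"rz":0},
    {"tx":0,"ty":2.2,"tz":-4.55,"rx":0.021,"ry":0,"rz":0},
    {"tx":0,"ty":1.9,"tz":-3.85,"rx":0.018,"ry":0,"rz":0},
    {"tx":0,"ty":1.5,"tz":-3.1,"rx":0.0145,"ry":0,"rz":0},
    {"tx":0,"ty":1.15,"tz":-2.3,"rx":0.0107,"ry":0,"rz":0},
    {"tx":0,"ty":0.7,"tz":-1.45,"rx":0.0067,"ry":0,"rz":0},
    {"tx":0,"ty":0.25,"tz":-0.5,"rx":0.002,"ry":0,"rz":0}
  ]
}}

```text
time_s: 26.35
tcp_pos: [0.6154, -0.3311, 0.2153]
eef_rot: [-2.193, -1.83, 0.323]
ft_force: [-2.2, -3.3, -0.5]
gripper_width: 0.1
gripper_force: 20.0
```

>>> {"method": "carry_out", "body": {
  "motion": [
    {"tx":0,"ty":0,"tz":0,"rx":0,"ry":0,"rz":0},
    {"tx":0,"ty":0,"tz":0,"rx":0,"ry":0,"rz":0},
    {"tx":0,"ty":0,"tz":0,"rx":0,"ry":0,"rz":0},
    {"tx":0,"ty":0,"tz":0,"rx":0,"ry":0,"rz":0},
    {"tx":0,"ty":0,"tz":0,"rx":0,"ry":0,"rz":0},
    {"tx":0,"ty":0,"tz":0,"rx":0,"ry":0,"rz":0},
    {"tx":0,"ty":0,"tz":0,"rx":0,"ry":0,"rz":0},
    {"tx":0,"ty":0,"tz":0,"rx":0,"ry":0,"rz":0},
    {"tx":0,"ty":0,"tz":0,"rx":0,"ry":0,"rz":0},
    {"tx":0,"ty":0,"tz":0,"rx":0,"ry":0,"rz":0}
  ]
}}

```text
time_s: 27.6
tcp_pos: [0.6154, -0.3311, 0.2153]
eef_rot: [-2.193, -1.83, 0.323]
ft_force: [-2.6, -4.5, -0.5]
gripper_width: 0.099
gripper_force: 20.0
```

```bash
python3 - <<'E'
from h import *
where()
a=read_camera('scene'); b=read_camera('side')
cv2.imwrite('pics/fin.png',np.hstack([cv2.resize(a[130:430,130:480],(350,300)),cv2.convertScaleAbs(b[150:450,190:590],alpha=1.5)]))
print(spots('jar','side'),spots('bottle','scene'),spots('mug','scene'))
# predicted lid front corners at 50deg in side crop
c,M,e=cam('side'); Y=np.array([.183,.983,0])
for ang in (45,50,55):
    t=np.radians(ang); x=XL*np.cos(t)-np.array([0,0,np.sin(t)]); z=np.array([0,0,np.cos(t)])+XL*np.sin(t)
    o=[]
    for l,y,h in((.154,.092,.004),(.154,-.092,.004),(.002,-.092,.004)):
        q=M.T@(HG-l*x+y*Y+h*z-e); o.append((round(c['cx']-c['fx']*q[0]/q[2]-190+350),round(c['cy']+c['fy']*q[1]/q[2]-150)))
    print(ang,o)
E
```

```text
t 27.6 tcp [ 0.6154 -0.3311  0.2153] tilt -20.0 w 0.099 F [-2.6 -4.5 -0.5] q [-0.52  0.84  0.89 -0.11  1.74 -0.34]
bar rel to grasp in tool mm [ -0.  -14.8 168.3] lid angle 49.99 radius 0.1999
[(0.65, [0.5022, -0.0101, 0.0595])] [(0.96, [0.6495, 0.022, 0.0518])] [(0.92, [0.686, 0.2988, 0.0502])]
45 [(605, 120), (665, 217), (715, 250)]
50 [(612, 115), (674, 211), (715, 250)]
55 [(620, 110), (684, 206), (715, 250)]
```

View pics/fin.png

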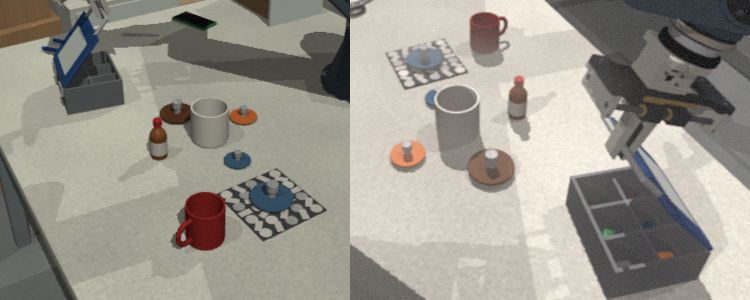

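The case lid is held open at 50° by the gripper, with the far hinge corner at about (710,248), near the prediction. The jar lid is centred on the mat, and the jar, bottle and mug are standing where they were.

```bash
python3 -c "
from bench import workorder
print(workorder.job_done())"
```

```text
the job is handed in; nothing more can be done
None
```

I handed the job in at about 28 s: the jar lid stands knob up within about 2 mm of the mat's centre, the gripper is holding the case lid open at 50° (worked out from the arm's pose), and the jar, bottle and mug are where they were; no verdict was returned.

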